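# Load a hanger slat in the drilling jig and feed its line under the centre pin

## Task

Take the pale hanger slat out of the drying rack and lay it flat in the slide of the drilling jig, blue-lined face up, with its square end fully home against the end stop. Use the black feed knob to bring the blue line right under the tip of the centre pin, ready for drilling. Leave the dark slat in the rack and do not disturb the other things on the desk.

Things in the scene. Friction and masses are not known exactly. Their poses are not given: they have to be found in the camera images.
- pale_slat: pale beech slat 160 x 42 x 10 mm, one end square, the other half round. Origin: centre of the unmarked face; x along it to the square end, z out of the marked face (a dark blue line across; two small holes and a hanging hole go through). At first it stands on a long edge in a slot of the rack, top 50 mm over the desk, marked face to the robot, square end to the robot's right
- slat_line (a point): middle of the blue line (2 mm wide), on the marked face, 50 mm from the square end
- slat_end (a point): middle of the square end's lower corner edge: [80, 0, 0] mm in the slat's frame
- dark_slat: dark slat of the same size and frame, in the other slot of the rack; it stays there
- drying_rack: fixed wooden drying rack, 112 (x) x 96 (y) mm; origin: centre of its underside. Two slots along its y axis, centred at x = -28 and +28 mm, 12 mm wide, floor 8 mm and ribs 21.5 mm above the desk. Which slot holds which slat varies
- drill_jig: jig fixed to the desk, light wooden base x -80..64, y -104..120, 12 mm thick. Origin: on the desk under the pin; x points away from the operator, y to his left along the slide. A grey arm (18 mm wide, underside 45, top 69 mm over the desk) reaches over the slide from a column at the back (x 39..61, y -17..17) and ends at x = -9; flat work is fed under it along -y (too low for work on edge)
- pin_tip (a point): point of the steel centre pin, 38 mm above the desk: 4 mm above the top of a slat that lies in the slide
- stop_face (a point): foot of the dark end stop's face on the slide's middle line, at bed height (24 mm over the desk); the stop rises 12 mm above the bed and faces along the jig's +y; point axes as the jig's, moves with the slide
- feed_slide (a joint): aluminium slide's travel in m, -0.012..0.042, grows along the jig's -y; at 0 the stop is 50 mm beyond the pin. Bed 24 mm over the desk. Side walls (6 mm above the bed, inner width 45) run from the stop 95 mm along +y and end in a flared mouth (to 108 mm from the stop, 68 mm wide outside); from there to 157 mm from the stop the bed is an open tongue 36 mm wide
- feed_knob (a joint): angle of the feed knob in rad, -0.75 to 2.62, grows clockwise seen from above; rack and pinion: the slide moves 16 mm per rad, clockwise to the operator's right (jig -y), anticlockwise to the left (+y). It stays where it is left (about 0.08 N m to turn)
- knob_grip (a point): on the vertical axis of the black knurled feed knob, 52 mm above the desk; the knob is 38 mm across and reaches from 40 to 64 mm above the desk, at x = -50, y = -55 mm in the jig's frame
- tub: bystander: small white square tub, 72 x 72 x 55 mm, origin at the centre of its underside
- glue: bystander: glue tube lying on the desk, 98 mm long, 19 mm high, origin at the centre of its underside
- thread_spool_1: bystander: white thread spool, 26 mm across, 35 mm high, origin at the centre of its underside
- thread_spool_3: bystander: black thread spool, 30 mm across, 32 mm high, origin at the centre of its underside

How it is judged:
By the outcome, as a careful person would: the job done as asked, in the order asked, and still so for the second after the job is handed in, with the robot touching nothing.
It also fails if it takes over 72 s, if anything falls off the work surface, if the arm or the gripper's body presses on something with over 40 N, if the wrist force passes 120 N, or if a joint passes its speed limit or range.

## Robot

A 6-joint arm with a two-finger parallel gripper is mounted at the origin on a cart in front of the work surface, level with it; the furniture and walls round the work are solid. World frame = base frame: x ahead of the robot, y to its left, z up, the work surface at z = 0. Lengths are in mm, angles in rad, forces in N, time in s.
With the tool pointing down it reaches from about 350 to 775 mm from the base axis. Payload 7.3 kg.
Tool frame: the origin (TCP) lies at the very end of the fingers, on their centre line; the grasp point (between the pads) lies 19 mm behind it; z points along the fingers, y is the line along which they close (so a half turn about z gives the same grasp; the last joint's range is limited). The gripper opens to 92 mm and grips with 3 to 60 N. Pads are 19 mm wide; open, the fingers measure 130 mm over their backs; the gripper's body (75 mm by 190 mm) begins 47 mm behind the grasp point.
Start: joints at [-1.383, 0.342, 1.524, -0, 1.275, -0.146], TCP at [172.031, -496.034, 226.741] pointing down, gripper open.
Joint ranges: [-2.53, 2.53], [-0.77, 2.02], [0.04, 2.7], [-1, 4.14], [0.28, 2.66], [-3.11, 3.11]. Speed limits (rad/s): [2.57, 2.57, 3.14, 3.14, 3.14, 3.14].

## Interface

Orientations are given as [roll, pitch, yaw] about the fixed x, y, z axes, in that order (R = Rz(yaw) Ry(pitch) Rx(roll)).
In Python, from plant import get_obs, optics, ticket, finder gives the robot as it stands.
- The arm moves only by the tool send_rows, never from a script. Its arguments are lists of equal length, an entry for each row: "offset": the shift along the tool's x, y, z scaled (see below), a list of three; "delta_rot": the turn, a rotation vector about the tool's x, y, z scaled (see below), a list of three. In form: {"offset": [[dx, dy, dz], ...], "delta_rot": [[rx, ry, rz], ...]}. A call has 1 to 8 rows; each row is the pose to reach, as a shift and turn from the pose commanded when the call began, along the tool's axes at that moment, turning the shorter way round; what a row does not reach only later rows make up. The controller multiplies each number of a shift by 120 mm and each number of a turn by 360 degrees. A row lasts 1/8 s, in which the tool goes at most 62.5 mm and 10.7 degrees, less where a joint would pass 70% of its speed; a pose out of reach is approached as far as the arm can. A call with a number of a shift or a turn outside -1 to 1 is refused whole. A call with a gripper value outside its range is refused whole. "grip" is the opening, from 0 (shut) to 1 (fully open), set as the call begins (left out, the last holds). The fingers move at their own pace and stop on an object; the grip force is fixed at half the most. Time passes only in rows, so rows that repeat a pose let the fingers close. It gives the time, the measured TCP pose, the force, the opening and the grip force at its end, in the units of the state.
- get_obs(): the state, without advancing time (a new reading comes with each control period).
- optics.capture(name): name is "side" or "top"; returns the picture (384x512x3 uint8, red, green, blue); there is no depth.
- optics.get_calibration(name): a dict with "fx", "fy", "cx", "cy" (pixels), "k1" (the pictures are not rectified: a ray, as slopes to the right and down, at radius r is drawn at 1 + k1 r^2 times it, then the intrinsics apply), "world_from_camera" (4x4, takes a point from camera to world coordinates). Camera axes: x right, y down, z forward; pixel columns grow to the right and rows downward; lengths in mm; the calibration is good to about 2 mm. A picture is of the moment at which its call begins. get_calibration takes no time and is no camera call.
- ticket.close_job(): hands the job in; it is judged then, once.
Trained networks look in the newest picture that a camera, given by its name, has taken for a name from the list of things; names that differ only in an ending like _2 or _b are one class to them, and where a whole thing is asked for, a point or a joint stands for the part that bears it (a point fixed in the world has none). Each returns a list of dicts, best first, with "confidence" (0 to 1); they miss things now and then, are a little off and sometimes report something else, mostly with a low value. They report only what shows in the picture. A call takes as long as a camera call.
- finder.boxes_of(target, camera): "box" ([left, top, right, bottom] in pixels, round what is visible of it).
- finder.silhouettes(target, camera): "region" (384x512 bool, what is visible of it) and "box" ([left, top, right, bottom] in pixels, round what is visible of it).
- finder.pinpoint(target, camera): "uv" ([column, row] in pixels: a listed point, or the origin of a listed thing).
The state is a dict: "time": time; "joint_positions": joint angles; "dq": joint speeds; "tau": joint torques, N m; "tool_pos": TCP position; "tcp_rot": TCP orientation; "contact_force": force on the tool from outside, world axes, zero at the start; "moment": the same for the moment, N m; "grip_width": finger opening in mm; "finger_force": force on a finger pad.
Only numpy, scipy, OpenCV 4.12 (cv2) and the standard library are available. Lean on these libraries where they do the work, as an engineer would, in place of code of your own. Each camera call takes 0.05 s, during which the arm holds its last target. There are 200 camera calls.

## Working session

There is one attempt and no reset: what is moved stays moved. The work goes in short steps, Python scripts to look and compute and a tool call to move; the robot and the scene stay as the last step left them, time stands still between calls to the robot, and variables do not carry over. Pictures are saved under pics/ and viewed, at most 10 in all, crops included, and the job is handed in when it is done.

Besides the shell and the picture viewer there is one more tool, called after "Call:" as name(argument=value, ...) on one line, values as JSON. send_rows: Moves the arm, as the interface text tells. Its arguments: {"type":"object","properties":{"offset":{"type":"array"},"delta_rot":{"type":"array"},"grip":{"type":"number"}},"required":["offset","delta_rot"]}

```bash
mkdir -p pics; ls; cat > h.py <<'E'
import numpy as np, cv2
from plant import get_obs, optics, ticket, finder
from scipy.spatial.transform import Rotation as R
def ray(cam,uv):
    c=optics.get_calibration(cam); x=(uv[0]-c['cx'])/c['fx']; y=(uv[1]-c['cy'])/c['fy']
    rd=np.hypot(x,y); r=rd
    for _ in range(50): r=rd/(1+c['k1']*r*r)
    s=r/rd if rd>0 else 1
    T=np.array(c['world_from_camera']); d=T[:3,:3]@np.array([x*s,y*s,1]); return T[:3,3],d
def at_z(cam,uv,z):
    o,d=ray(cam,uv); return o+d*(z-o[2])/d[2]
def proj(cam,p):
    c=optics.get_calibration(cam); T=np.array(c['world_from_camera']); q=T[:3,:3].T@(np.array(p,float)-T[:3,3])
    a=q[:2]/q[2]; a=a*(1+c['k1']*(a@a)); return np.array([a[0]*c['fx']+c['cx'],a[1]*c['fy']+c['cy']])
def snap(cam,name=None):
    im=optics.capture(cam)
    if name: cv2.imwrite('pics/'+name,im[:,:,::-1])
    return im
def tri(uv1,uv2,c1='top',c2='side'):
    o1,d1=ray(c1,uv1);o2,d2=ray(c2,uv2);A=np.stack([d1,-d2],1)
    s=np.linalg.lstsq(A,o2-o1,rcond=None)[0];a=o1+d1*s[0];b=o2+d2*s[1];return (a+b)/2,np.linalg.norm(a-b)
def pose():
    s=get_obs(); return np.array(s['tool_pos']),s['tcp_rot'],s
E
python3 - <<'E'
from h import *
np.set_printoptions(precision=1,suppress=True)
for c in('top','side'):
    snap(c,c+'0.png'); k=optics.get_calibration(c); print(c,k['fx'],k['k1'],np.array(k['world_from_camera']))
    for n in ['pale_slat','slat_line','slat_end','dark_slat','drying_rack','drill_jig','pin_tip','stop_face','knob_grip','tub','glue','thread_spool_1','thread_spool_3']:
        print(n,[(np.round(d['uv'],1),round(d['confidence'],2)) for d in finder.pinpoint(n,c)[:3]])
print(get_obs())
E
```

```text
pics
top 405.39169491468385 0.049192536378872984 [[  0.   -1.    0.1 521.4]
 [ -1.   -0.   -0.  -49.2]
 [  0.   -0.1  -1.  990.6]
 [  0.    0.    0.    1. ]]
pale_slat [(array([137.8, 225.5]), 0.79)]
slat_line [(array([276.1, 181.4]), 0.65)]
slat_end [(array([164.4, 214.5]), 0.71)]
dark_slat [(array([128.9, 201.4]), 0.95)]
drying_rack [(array([138.1, 212. ]), 0.79)]
drill_jig [(array([259.9, 215.4]), 0.56)]
pin_tip [(array([252.2, 213.3]), 0.85)]
stop_face [(array([272. , 182.3]), 0.68), (array([377.5, 194. ]), 0.31)]
knob_grip []
tub [(array([180.2, 151.5]), 0.88)]
glue [(array([246. , 161.1]), 0.88), (array([253.9, 212.6]), 0.74)]
thread_spool_1 [(array([353.6, 206.3]), 0.52), (array([378.1, 192.9]), 0.5)]
thread_spool_3 [(array([353.6, 206.3]), 0.52), (array([378.1, 192.9]), 0.5)]
side 367.2482114539531 -0.09529861977249303 [[   0.9   -0.2    0.5  214.4]
 [  -0.5   -0.3    0.8 -846.3]
 [  -0.    -0.9   -0.3  389.5]
 [   0.     0.     0.     1. ]]
pale_slat [(array([176.5, 187.5]), 0.82)]
slat_line [(array([176.5, 189.2]), 0.8)]
slat_end [(array([188.6, 190.1]), 0.7)]
dark_slat [(a
[... 285 characters left out ...]
57), (array([190. , 181.7]), 0.56)]
knob_grip []
tub [(array([178.1, 190.5]), 0.69), (array([241.2, 191.2]), 0.58)]
glue [(array([259.8, 210.3]), 0.7), (array([252.3, 214. ]), 0.49), (array([305.8, 271.3]), 0.31)]
thread_spool_1 [(array([276. , 262.5]), 0.62)]
thread_spool_3 [(array([276. , 262.5]), 0.62)]
{'time': 1.4, 'joint_positions': array([-1.4,  0.3,  1.5,  0. ,  1.3, -0.1]), 'dq': array([ 0., -0., -0., -0.,  0.,  0.]), 'tau': array([  0. , -43.1, -24.4,   0.1,   0. ,   0. ]), 'tool_pos': array([ 172. , -496. ,  226.7]), 'tcp_rot': array([3.1, 0. , 0.3]), 'contact_force': array([ 0.6, -0.7,  0.9]), 'moment': array([-0.,  0.,  0.]), 'finger_force': 0.0, 'grip_width': 92.09979067348121}
```

```bash
python3 -c "
import cv2
for c in('top','side'): cv2.imwrite('pics/%s0b.png'%c,cv2.resize(cv2.imread('pics/%s0.png'%c),(800,600),interpolation=cv2.INTER_CUBIC))"
```

```text
(no output)
```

View pics/top0b.png

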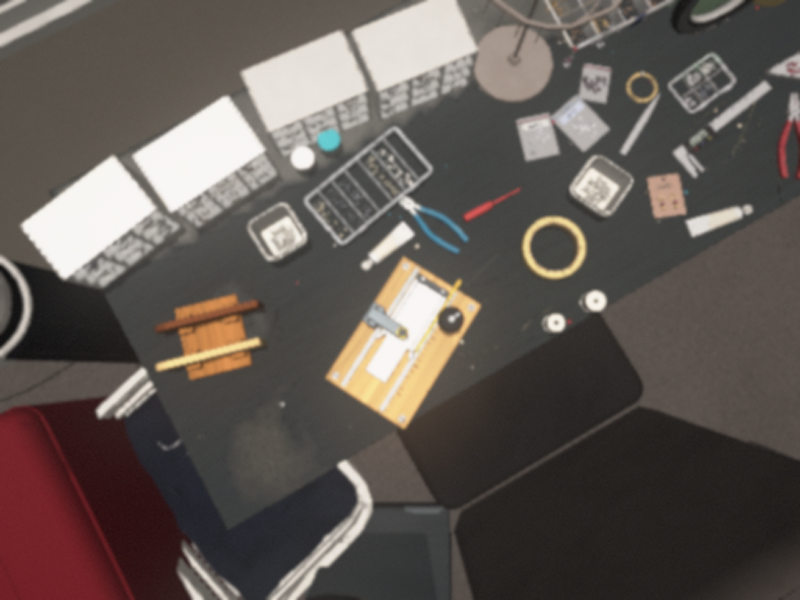

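View pics/side0b.png

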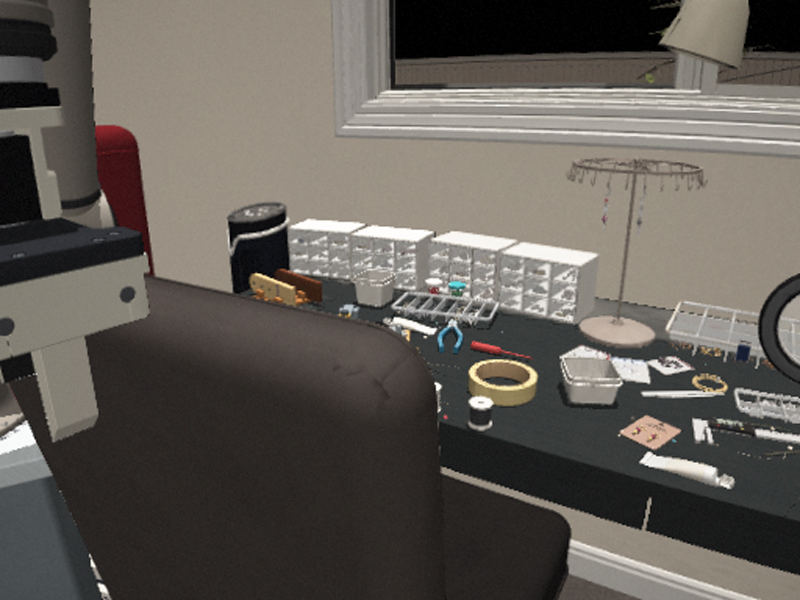

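The top view (800-wide scaling) shows the rack at about (213,337) with the pale slat from (157,366) to (260,343) nearer the robot. It also shows the jig: arm tip at about (405,335), knob at (452,320), stop at about (432,280). In the side view the chair hides the jig, and only the rack shows, at about (280,290).

```bash
cat > fit.py <<'E'
from h import *
def hull_mask(cam,target,z,dims,im,pad=3):
    s=finder.silhouettes(target,cam)
    return s
E
python3 - <<'E'
from h import *
np.set_printoptions(precision=2,suppress=True)
im=np.mean([snap('top').astype(float) for _ in range(4)],0).astype(np.uint8)
cv2.imwrite('pics/avg0.png',im[:,:,::-1])
hsv=cv2.cvtColor(im,cv2.COLOR_RGB2HSV)
def comp(mask,seed):
    n,l,st,ce=cv2.connectedComponentsWithStats(mask.astype(np.uint8)); 
    i=l[int(seed[1]),int(seed[0])]
    if i==0:
        ys,xs=np.nonzero(l); k=np.argmin((xs-seed[0])**2+(ys-seed[1])**2); i=l[ys[k],xs[k]]
    return l==i
def rect(m,z):
    c=max(cv2.findContours(m.astype(np.uint8),cv2.RETR_EXTERNAL,cv2.CHAIN_APPROX_NONE)[0],key=cv2.contourArea)
    b=cv2.boxPoints(cv2.minAreaRect(c)); P=np.array([at_z('top',p,z)[:2] for p in b]); return b,P,m.sum()
for n in ['drill_jig','drying_rack','pale_slat','dark_slat']:
    for d in finder.silhouettes(n,'top')[:1]:
        z={'drill_jig':12,'drying_rack':21.5}.get(n,50)
        b,P,a=rect(d['region'],z); print(n,d['confidence'],d['box'],a); print(b.round(1).tolist()); print(P.tolist(), np.linalg.norm(P-np.roll(P,1,0),axis=1), P.mean(0))
for n,box in [('knob_grip',0),('stop_face',0),('tub',0)]:
    for d in finder.boxes_of(n,'top')[:2]: print(n,d)
print(im[218:234:2,100:170:10].tolist())
cv2.imwrite('pics/zoom0.png',cv2.resize(im[155:285,90:320,::-1],None,fx=3.4,fy=3.4,interpolation=cv2.INTER_CUBIC))
E
```

```text
drill_jig 0.59 [212.9, 163.1, 306.1, 274.6] 5614
[[207.5, 243.0], [259.70001220703125, 158.8000030517578], [311.20001220703125, 190.6999969482422], [259.1000061035156, 274.8999938964844]]
[[494.42046447841767, 62.409025142466795], [698.4190088998323, -62.03178919374207], [620.0227720575836, -187.0169639409967], [420.024422790322, -60.525522769802556]] [143.69 238.96 147.54 236.64] [558.22 -61.79]
drying_rack 0.55 [112.7, 186.8, 161.0, 244.5] 1446
[[113.19999694824219, 209.3000030517578], [153.39999389648438, 200.10000610351562], [157.6999969482422, 218.8000030517578], [117.5, 228.0]]
[[574.1253030827341, 285.8607008693856], [596.1828369456939, 191.83129504652808], [551.7222600287633, 180.22317668031212], [530.0448448450933, 273.8103897040326]] [45.7  96.58 45.95 96.06] [563.02 232.93]
pale_slat 0.66 [110.5, 184.7, 158.6, 242.6] 1365
[[113.4000015258789, 212.10000610351562], [153.10000610351562, 200.1999969482422], [158.39999389648438, 217.60000610351562], [118.69999694824219, 229.5]]
[[566.3096241997675, 275.1260736016302], [593.76453655567, 185.31578060976744], [553.516802527361, 17
[... 885 characters left out ...]
 193, 132], [240, 215, 149]], [[71, 69, 66], [71, 68, 64], [191, 127, 73], [204, 135, 77], [230, 184, 123], [244, 221, 155], [149, 124, 87]], [[71, 69, 66], [72, 67, 63], [191, 127, 73], [214, 159, 104], [246, 224, 159], [201, 168, 117], [75, 60, 47]], [[71, 69, 65], [72, 68, 64], [203, 143, 88], [242, 220, 153], [223, 191, 132], [162, 111, 68], [95, 71, 54]], [[70, 68, 65], [89, 82, 71], [240, 216, 148], [240, 217, 150], [135, 100, 64], [182, 121, 69], [120, 85, 60]], [[73, 70, 65], [204, 178, 127], [244, 224, 158], [154, 126, 86], [186, 123, 71], [191, 126, 72], [137, 93, 60]], [[131, 113, 87], [245, 227, 161], [171, 144, 100], [135, 91, 54], [209, 138, 79], [216, 143, 81], [135, 93, 60]]]
```

View pics/zoom0.png

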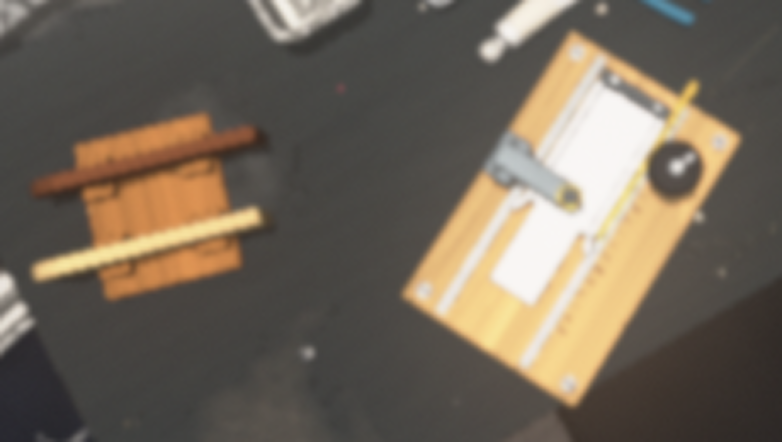

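The zoom (3.4x, origin 90,155) shows the pale slat from (32,272) to (264,216) and the jig corners at (573,31), (742,135), (577,407) and (402,295). The knob is at (675,170), the stop along (605,75)-(668,112), and a pencil lies at the jig's right edge. Next I fit these precisely.

```bash
python3 - <<'E'
from h import *
from scipy.optimize import least_squares
np.set_printoptions(precision=2,suppress=True)
im=cv2.imread('pics/avg0.png')[:,:,::-1].astype(int)
# jig: bright mask
m=(im.max(2)>125).astype(np.uint8); roi=np.zeros_like(m); roi[160:280,203:312]=1; m*=roi
m=cv2.morphologyEx(m,cv2.MORPH_CLOSE,np.ones((15,15))); m=cv2.morphologyEx(m,cv2.MORPH_OPEN,np.ones((17,17)))
n,l,st,_=cv2.connectedComponentsWithStats(m); m=l==1+np.argmax(st[1:,4])
c=max(cv2.findContours(m.astype(np.uint8),0,1)[0],key=cv2.contourArea)
b=cv2.boxPoints(cv2.minAreaRect(c)); print(b)
zc=np.array([[573,31],[742,135],[577,407],[402,295]])/3.4+[90,155]; print(zc)
M=np.array([[64,-104],[-80,-104],[-80,120],[64,120]],float)
for B in (b,zc):
    B=np.array([B[np.argmin(np.linalg.norm(B-q,axis=1))] for q in zc])
    P=np.array([at_z('top',q,12)[:2] for q in B])
    pc,mc=P.mean(0),M.mean(0); H=(M-mc).T@(P-pc); th=np.arctan2(H[0,1]-H[1,0],H[0,0]+H[1,1])
    Rm=np.array([[np.cos(th),-np.sin(th)],[np.sin(th),np.cos(th)]]); o=pc-Rm@mc
    print('jig',o,th,np.degrees(th),'res',(P-(M@Rm.T+o)).tolist(), np.linalg.norm(P-np.roll(P,1,0),axis=1))
k=np.append(o+Rm@[-50,-55],64); print('knob',k,proj('top',k),'expect',np.array([675,170])/3.4+[90,155])
k=np.append(o+Rm@[-9,0],69);print('armend',(proj('top',k)-[90,155])*3.4)
# slat
r,g,bl=im[:,:,0],im[:,:,1],im[:,:,2]
m=((g>165)&(r>185)&(r-bl>40)&(r-bl<115)); roi=np.zeros_like(m); roi[205:245,92:175]=1; m&=roi
ys,xs=np.nonzero(m); c=np.stack([xs,ys],1).astype(np.int32); w=g[m]-120
P=np.array([at_z('top',q,50)[:2] for q in c]); mu=np.average(P,axis=0,weights=w); u=np.linalg.svd(P-mu)[2][0]
if u[1]>0:u=-u
t=(P-mu)@u; print('slat',mu,u,'yaw',np.arctan2(u[1],u[0]),t.min(),t.max(),m.sum(), 'mid',mu+u*(t.min()+t.max())/2,'width',np.ptp((P-mu)@[-u[1],u[0]]))
for a,bb in [(230,525),(400,430),(105,290),(600,320)]: print('desk edge',at_z('top',(a*.64,bb*.64),0))
E
```

```text
[[205.89 250.92]
 [244.69 157.52]
 [310.24 184.75]
 [271.44 278.15]]
[[258.53 164.12]
 [308.24 194.71]
 [259.71 274.71]
 [208.24 241.76]]
jig [566.54 -54.13] 1.1769577818681876 67.43471356612612 res [[14.295283845886388, 9.608502406231054], [2.6091579772762543, -16.891973752032186], [-12.417846826172593, -7.681138985626177], [-4.486594996990334, 14.964610331427323]] [243.41 172.96 241.43 167.96]
jig [564.32 -57.48] 1.0101385698106113 57.876676773529105 res [[-1.312739097255303, -0.6463560149417305], [0.35385290477859144, 0.9512869789174943], [0.36556871530262924, -0.5415930639593185], [0.5933174771744234, 0.2366620999835547]] [222.86 141.76 223.2  144.78]
knob [ 584.31 -129.07   64.  ] [289.3  203.91] expect [288.53 205.  ]
armend [582.7  202.78]
slat [534.34 229.24] [ 0.25 -0.97] yaw -1.3181923873093542 -74.26775878213488 75.17608502659901 301 mid [534.45 228.8 ] width 11.137385399592414
desk edge [280.66 200.21  -0.  ]
desk edge [418.12 -53.26   0.  ]
desk edge [633.16 405.96   0.  ]
desk edge [ 586.95 -364.82    0.  ]
```

```bash
cat >> h.py <<'E'
def go(target,yaw):
    """offset/delta_rot numbers to bring the TCP to target with the tool straight down at yaw"""
    p,e,s=pose(); R0=R.from_euler('xyz',e); R1=R.from_euler('xyz',[np.pi,0,yaw])
    d=R0.inv().apply(np.array(target)-p)/120; r=(R0.inv()*R1).as_rotvec()/(2*np.pi)
    print('at',p.round(1),np.round(e,3),'off',d.round(3),'rot',r.round(4),'t',round(s['time'],2),'w',round(s['grip_width'],1),'q',np.round(s['joint_positions'],2))
E
python3 - <<'E'
from h import *
np.set_printoptions(precision=2,suppress=True)
for a,b in [((640,405),(415,370)),((640,405),(390,340)),((600,330),(445,400)),((455,500),(155,280))]:
    print(tri(np.array(a)*.64,np.array(b)*.64))
print(proj('side',[172,-496,227])/.64, proj('top',[172,-496,227])/.64)
for z in(20,36): print('stopface?',at_z('top',np.array([632,103])/3.4+[90,155],z))
go([534.5,228.8,200],1.823)
go([172,-496,346],1.823)
E
```

```text
(array([ 480.17, -383.02,  122.97]), np.float64(34.71741940247246))
(array([ 472.84, -365.86,  153.27]), np.float64(12.997610427705027))
(array([ 567.14, -347.55,   49.  ]), np.float64(4.067960431874273))
(array([ 317.48, -116.39,  174.75]), np.float64(68.06599686400095))
[ 39.75 402.38] [806.06 687.15]
stopface? [ 632.14 -100.95   20.  ]
stopface? [ 630.32 -100.1    36.  ]
at [ 172.  -496.   226.7] [3.14 0.   0.33] off [ 4.83 -4.72  0.22] rot [ 0.    0.   -0.24] t 1.95 w 91.8 q [-1.38  0.34  1.52  0.    1.28 -0.15]
at [ 172.  -496.   226.7] [3.14 0.   0.33] off [-0.   -0.   -0.99] rot [ 0.    0.   -0.24] t 1.95 w 91.8 q [-1.38  0.34  1.52  0.    1.28 -0.15]
```

Call:
send_rows(offset=[[0, 0, -1], [0, 0, -1], [0, 0, -1], [0, 0, -1], [0, 0, -1], [0, 0, -1], [0, 0, -1], [0, 0, -1]], delta_rot=[[0, 0, -0.03], [0, 0, -0.06], [0, 0, -0.09], [0, 0, -0.12], [0, 0, -0.15], [0, 0, -0.18], [0, 0, -0.21], [0, 0, -0.237]], grip=0.4)

```text
time: 2.95
tool_pos: [172.0, -496.0, 346.7]
tcp_rot: [-3.142, 0.0, 1.829]
contact_force: [-0.1, -0.1, 0.0]
grip_width: 36.9
finger_force: 0.0
```

Call:
send_rows(offset=[[0.5, 0.5, 0], [1, 1, 0], [1, 1, 0], [1, 1, 0]], delta_rot=[[0, 0, 0], [0, 0, 0], [0, 0, 0], [0, 0, 0]])

```text
time: 3.45
tool_pos: [259.4, -347.8, 347.4]
tcp_rot: [3.141, 0.001, 1.827]
contact_force: [-1.1, -0.5, -0.2]
grip_width: 36.8
finger_force: 0.0
```

Call:
send_rows(offset=[[0.5, 0.5, 0], [1, 1, 0], [1, 1, 0], [1, 1, 0]], delta_rot=[[0, 0, 0], [0, 0, 0], [0, 0, 0], [0, 0, 0]])

```text
time: 3.95
tool_pos: [345.5, -202.5, 346.9]
tcp_rot: [3.141, 0.0, 1.827]
contact_force: [-0.3, -0.1, -0.1]
grip_width: 36.5
finger_force: 0.0
```

Call:
send_rows(offset=[[0.5, 0.5, 0], [1, 1, 0], [1, 1, 0], [1, 1, 0]], delta_rot=[[0, 0, 0], [0, 0, 0], [0, 0, 0], [0, 0, 0]])

```text
time: 4.45
tool_pos: [432.0, -56.9, 346.3]
tcp_rot: [-3.141, -0.0, 1.826]
contact_force: [0.9, 0.1, -0.6]
grip_width: 36.9
finger_force: 0.0
```

Call:
send_rows(offset=[[0.5, 0.3, 0], [1, 0.7, 0], [1, 0.7, 0.5], [1, 0.7, 0.5]], delta_rot=[[0, 0, 0], [0, 0, 0], [0, 0, 0], [0, 0, 0]])

```text
time: 4.95
tool_pos: [480.8, 78.7, 282.9]
tcp_rot: [-3.133, -0.001, 1.823]
contact_force: [-0.5, -0.2, -0.1]
grip_width: 37.0
finger_force: 0.0
```

```bash
python3 -c "
from h import *
go([534.5,228.8,120],1.823)"
```

```text
at [480.8  78.7 282.9] [-3.133e+00 -1.000e-03  1.823e+00] off [1.097 0.758 1.352] rot [-0.0014 -0.0002  0.0001] t 4.95 w 37.0 q [ 0.01  0.24  1.51 -0.    1.4  -0.25]
```

Call:
send_rows(offset=[[0.5, 0.4, 0.5], [1, 0.76, 1], [1, 0.76, 1], [1, 0.76, 1]], delta_rot=[[0, 0, 0], [0, 0, 0], [0, 0, 0], [0, 0, 0]])

```text
time: 5.45
tool_pos: [541.3, 218.1, 164.7]
tcp_rot: [-3.138, 0.0, 1.823]
contact_force: [-0.3, -0.1, 0.4]
grip_width: 36.6
finger_force: 0.0
```

Call:
send_rows(offset=[[0.1, 0, 0.3], [0.1, 0, 0.3], [0.1, 0, 0.3]], delta_rot=[[0, 0, 0], [0, 0, 0], [0, 0, 0]])

```text
time: 5.82
tool_pos: [539.3, 228.6, 133.1]
tcp_rot: [3.138, 0.001, 1.821]
contact_force: [-0.6, -0.8, 0.1]
grip_width: 36.5
finger_force: 0.0
```

```bash
python3 -c "
from h import *
go([534.5,228.8,26],1.823)"
```

```text
at [539.3 228.6 133.1] [3.138e+00 1.000e-03 1.821e+00] off [ 0.012 -0.041  0.893] rot [ 0.0005  0.0001 -0.0003] t 5.83 w 36.5 q [ 0.27  0.54  1.49 -0.    1.12  0.02]
```

Call:
send_rows(offset=[[0.012, -0.045, 0.2], [0.012, -0.045, 0.45], [0.012, -0.045, 0.7], [0.012, -0.045, 0.87], [0.012, -0.045, 0.87]], delta_rot=[[0, 0, 0], [0, 0, 0], [0, 0, 0], [0, 0, 0], [0, 0, 0]])

```text
time: 6.45
tool_pos: [532.7, 229.2, 26.9]
tcp_rot: [3.142, 0.0, 1.822]
contact_force: [0.1, -0.5, 0.5]
grip_width: 36.5
finger_force: 0.0
```

Call:
send_rows(offset=[[0, 0, 0], [0, 0, 0], [0, 0, 0], [0, 0, 0], [0, 0, 0]], delta_rot=[[0, 0, 0], [0, 0, 0], [0, 0, 0], [0, 0, 0], [0, 0, 0]], grip=0.0)

```text
time: 7.08
tool_pos: [534.7, 230.8, 27.6]
tcp_rot: [3.135, 0.0, 1.823]
contact_force: [4.9, 1.6, -0.2]
grip_width: 9.8
finger_force: 29.9
```

Call:
send_rows(offset=[[0, 0, -0.1], [0, 0, -0.2], [0, 0, -0.35], [0, 0, -0.55], [0, 0, -0.8], [0, 0, -0.8]], delta_rot=[[0, 0, 0], [0, 0, 0], [0, 0, 0], [0, 0, 0], [0, 0, 0], [0, 0, 0]])

```text
time: 7.82
tool_pos: [533.1, 230.6, 124.8]
tcp_rot: [3.137, -0.0, 1.823]
contact_force: [0.2, 1.1, -0.6]
grip_width: 10.0
finger_force: 30.0
```

```bash
python3 -c "
from h import *
go([425,140,100],2.581)"
```

```text
at [533.1 230.6 124.8] [ 3.137 -0.     1.823] off [-0.506 -1.062  0.202] rot [ 0.0007  0.0003 -0.1206] t 7.83 w 10.0 q [ 0.28  0.54  1.51 -0.    1.09  0.02]
```

Call:
send_rows(offset=[[-0.25, -0.5, 0], [-0.5, -1, 0], [-0.5, -1, 0], [-0.506, -1, 0.1], [-0.506, -1, 0.1], [-0.506, -1, 0.1]], delta_rot=[[0, 0, -0.025], [0, 0, -0.05], [0, 0, -0.075], [0, 0, -0.1], [0, 0, -0.1206], [0, 0, -0.1206]])

```text
time: 8.57
tool_pos: [430.1, 141.3, 109.5]
tcp_rot: [-3.14, -0.001, 2.579]
contact_force: [0.3, 0.2, -1.3]
grip_width: 10.1
finger_force: 29.9
```

```bash
python3 - <<'E'
from h import *
go([425,140,20],2.581)
im=np.mean([snap('top').astype(float) for _ in range(2)],0).astype(np.uint8)
cv2.imwrite('pics/z1.png',cv2.resize(im[155:345,90:320,::-1],None,fx=3,fy=3,interpolation=cv2.INTER_CUBIC))
E
```

```text
at [430.1 141.3 109.5] [-3.140e+00 -1.000e-03  2.579e+00] off [ 0.029 -0.031  0.746] rot [-0.0002 -0.0002 -0.0002] t 8.57 w 10.1 q [ 0.15  0.36  1.88 -0.    0.91 -0.86]
```

View pics/z1.png

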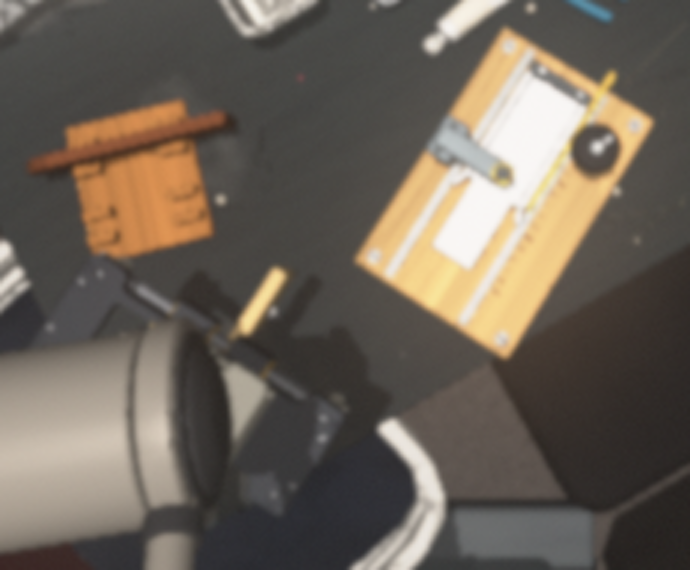

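Zoom (3x, origin 90,155) shows the slat held on edge, with its square end at (282,272) pointing to the jig. The desk below it is free, and the dark slat is still in the rack.

Call:
send_rows(offset=[[0, 0, 0.3], [0, 0, 0.55], [0, 0, 0.7], [0, 0, 0.74], [0, 0, 0.75], [0, 0, 0.755], [0, 0, 0.76], [0, 0, 0.76]], delta_rot=[[0, 0, 0], [0, 0, 0], [0, 0, 0], [0, 0, 0], [0, 0, 0], [0, 0, 0], [0, 0, 0], [0, 0, 0]])

```text
time: 9.68
tool_pos: [431.2, 141.5, 19.4]
tcp_rot: [3.141, 0.001, 2.581]
contact_force: [0.6, -0.7, -0.3]
grip_width: 10.1
finger_force: 30.0
```

Call:
send_rows(offset=[[0, 0, 0], [0, 0, 0], [0, 0, 0], [0, 0, 0]], delta_rot=[[0, 0, 0], [0, 0, 0], [0, 0, 0], [0, 0, 0]], grip=0.3)

```text
time: 10.18
tool_pos: [431.0, 141.4, 19.1]
tcp_rot: [-3.142, 0.0, 2.581]
contact_force: [0.0, -0.3, 0.1]
grip_width: 27.8
finger_force: 0.0
```

Call:
send_rows(offset=[[0, 0, -0.03], [0, 0, -0.07], [0, 0, -0.12], [0, 0, -0.12], [0, 0.06, -0.12], [0, 0.12, -0.12], [0, 0.16, -0.12], [0, 0.19, -0.12]], delta_rot=[[0, 0, 0], [0, 0, 0], [0, 0, 0], [0, 0, 0], [0, 0, 0], [0, 0, 0], [0, 0, 0], [0, 0, 0]], grip=0.6)

```text
time: 11.18
tool_pos: [443.2, 161.1, 33.3]
tcp_rot: [-3.141, -0.0, 2.581]
contact_force: [-0.1, 0.5, -0.6]
grip_width: 55.0
finger_force: 0.0
```

Call:
send_rows(offset=[[0, 0.03, 0], [0, 0.06, 0], [0, 0.09, 0], [0, 0.12, 0], [0, 0.15, 0], [0, 0.18, 0], [0, 0.18, 0]], delta_rot=[[0, 0, 0], [0, 0, 0], [0, 0, 0], [0, 0, 0], [0, 0, 0], [0, 0, 0], [0, 0, 0]])

```text
time: 12.05
tool_pos: [454.8, 179.2, 33.5]
tcp_rot: [3.142, 0.0, 2.581]
contact_force: [0.2, -0.1, 1.5]
grip_width: 54.7
finger_force: 0.0
```

Call:
send_rows(offset=[[-0.2, 0, -0.5], [-0.5, 0, -0.9], [-1, 0, -0.9], [-1, 0, -0.9]], delta_rot=[[0, 0, 0], [0, 0, 0], [0, 0, 0], [0, 0, 0]])

```text
time: 12.55
tool_pos: [559.1, 112.9, 141.8]
tcp_rot: [3.14, 0.003, 2.577]
contact_force: [-0.4, 0.1, -0.6]
grip_width: 55.2
finger_force: 0.0
```

```bash
python3 - <<'E'
from h import *
go([425,140,20],2.581)
im=np.mean([snap('top').astype(float) for _ in range(2)],0).astype(np.uint8)
cv2.imwrite('pics/a2.png',im[:,:,::-1])
cv2.imwrite('pics/z2.png',cv2.resize(im[155:345,90:320,::-1],None,fx=3,fy=3,interpolation=cv2.INTER_CUBIC))
E
```

```text
at [559.1 112.9 141.8] [3.140e+00 3.000e-03 2.577e+00] off [ 1.068 -0.408  1.012] rot [ 0.0002  0.0004 -0.0006] t 12.55 w 55.2 q [ 0.07  0.5   1.52 -0.    1.12 -0.94]
```

View pics/z2.png

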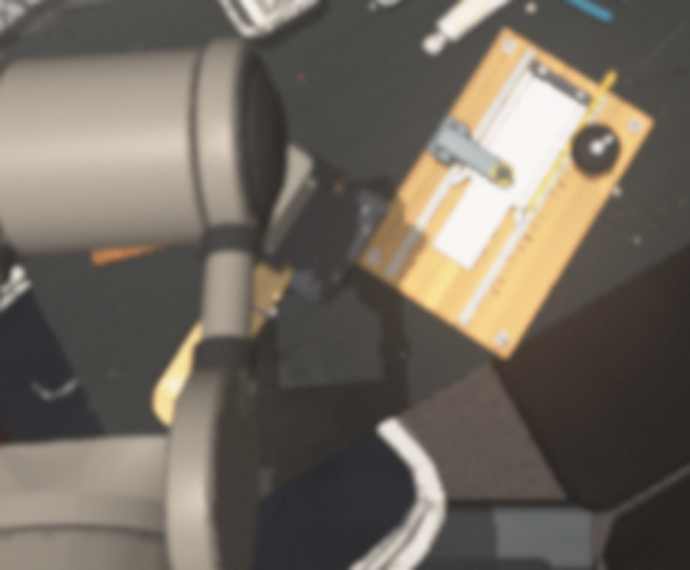

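Call:
send_rows(offset=[[-0.3, -0.5, -0.3], [-0.75, -1, -0.5], [-0.75, -1, -0.5], [-0.75, -1, -0.5]], delta_rot=[[0, 0, 0], [0, 0, 0], [0, 0, 0], [0, 0, 0]])

```text
time: 13.15
tool_pos: [568.2, -35.7, 201.9]
tcp_rot: [-3.142, 0.001, 2.578]
contact_force: [-0.1, 0.0, -0.6]
grip_width: 55.0
finger_force: 0.0
```

```bash
python3 - <<'E'
from h import *
np.set_printoptions(precision=2,suppress=True)
im=np.mean([snap('top').astype(float) for _ in range(2)],0).astype(np.uint8)
cv2.imwrite('pics/a3.png',im[:,:,::-1])
cv2.imwrite('pics/z3.png',cv2.resize(im[155:345,90:320,::-1],None,fx=3,fy=3,interpolation=cv2.INTER_CUBIC))
I=im.astype(int); r,g,b=I[:,:,0],I[:,:,1],I[:,:,2]
m=((g>140)&(r>160)&(r-b>40)); roi=np.zeros_like(m); roi[230:300,130:197]=1; m&=roi
n,l,st,_=cv2.connectedComponentsWithStats(m.astype(np.uint8)); m=l==1+np.argmax(st[1:,4])
ys,xs=np.nonzero(m); P=np.array([at_z('top',q,10)[:2] for q in np.stack([xs,ys],1)]); mu=P.mean(0); u=np.linalg.svd(P-mu)[2][0]
if u[1]>0:u=-u
n=np.array([-u[1],u[0]]);t=(P-mu)@u;s=(P-mu)@n; print(mu,u,np.arctan2(u[1],u[0]),t.min(),t.max(),s.min(),s.max(),m.sum())
print('mid',mu+u*(t.min()+t.max())/2+n*(s.min()+s.max())/2)
c=max(cv2.findContours(m.astype(np.uint8),0,1)[0],key=cv2.contourArea); bx=cv2.boxPoints(cv2.minAreaRect(c)); Q=np.array([at_z('top',q,10)[:2] for q in bx]); print(Q.mean(0),Q.tolist())
for t in ('slat_line','slat_end','pale_slat'): 
    print(t,[(d['uv'],d['confidence'],at_z('top',d['uv'],10 if t=='slat_line' else 0)) for d in finder.pinpoint(t,'top')[:2]])
E
```

```text
[433.74 178.34] [ 0.9  -0.44] -0.45507254970026584 -67.53712531837502 94.40322251183845 -18.503938452815174 18.685047514726648 720
mid [445.84 172.51]
[446.59 174.25] [[380.50731381565936, 224.32315921255852], [528.4167785152032, 157.83256238115254], [512.3815126030746, 123.82990972030717], [365.0436105284372, 191.0017614231]]
slat_line [([170.4, 255.2], 0.56, array([465.87, 150.18,  10.  ]))]
slat_end [([180.3, 237.0], 0.63, array([508.48, 129.65,   0.  ]))]
pale_slat [([168.7, 266.3], 0.74, array([439.23, 155.48,   0.  ]))]
```

View pics/z3.png

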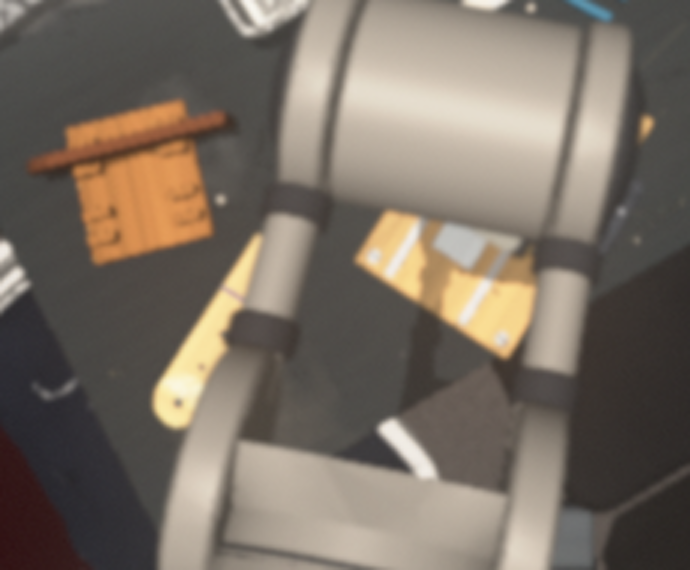

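The slat lies flat with its blue line up, the line visible at (233,293) in the zoom, but the arm still hides part of it. I'll swing the arm further away.

Call:
send_rows(offset=[[-0.2, -0.5, -0.1], [-0.45, -1, -0.2], [-0.45, -1, -0.2], [-0.45, -1, -0.2]], delta_rot=[[0, 0, 0], [0, 0, 0], [0, 0, 0], [0, 0, 0]])

```text
time: 13.9
tool_pos: [550.4, -163.9, 225.1]
tcp_rot: [3.141, -0.001, 2.58]
contact_force: [-0.6, 0.2, 0.3]
grip_width: 55.2
finger_force: 0.0
```

```bash
cat > m.py <<'E'
from h import *
np.set_printoptions(precision=2,suppress=True)
im=np.mean([snap('top').astype(float) for _ in range(3)],0).astype(np.uint8)
cv2.imwrite('pics/a4.png',im[:,:,::-1])
I=im.astype(int); r,g,b=I[:,:,0],I[:,:,1],I[:,:,2]
m=((g>130)&(r>150)&(r-b>40)); roi=np.zeros_like(m); roi[228:300,130:199]=1; m&=roi
n,l,st,_=cv2.connectedComponentsWithStats(m.astype(np.uint8)); m=(l==1+np.argmax(st[1:,4])).astype(np.uint8)
m=cv2.morphologyEx(m,cv2.MORPH_CLOSE,np.ones((5,5)))
c=max(cv2.findContours(m,0,1)[0],key=cv2.contourArea); print(cv2.minAreaRect(c)); bx=cv2.boxPoints(cv2.minAreaRect(c)); Q=np.array([at_z('top',q,10)[:2] for q in bx]); print(Q.mean(0),np.linalg.norm(Q-np.roll(Q,1,0),axis=1))
i=np.argmax(np.linalg.norm(Q-np.roll(Q,1,0),axis=1)); u=Q[i]-Q[i-1]; u=u/np.linalg.norm(u)*(1 if u[0]>0 else -1); print('rect yaw',np.arctan2(u[1],u[0]))
ys,xs=np.nonzero(m); P=np.array([at_z('top',q,10)[:2] for q in np.stack([xs,ys],1)]); mu=P.mean(0); v=np.linalg.svd(P-mu)[2][0]; v*=np.sign(v[0]); print('pca',mu,np.arctan2(v[1],v[0]),m.sum())
c,s=np.cos(np.arctan2(v[1],v[0])),v[1]; t=(P-mu)@v; w=(P-mu)@[-v[1],v[0]]; print(t.min(),t.max(),w.min(),w.max())
cv2.imwrite('pics/z4.png',cv2.resize(im[215:305,125:215,::-1],None,fx=6,fy=6,interpolation=cv2.INTER_CUBIC))
for t in ('slat_line','slat_end','pale_slat'):
    print(t,[(d['uv'],d['confidence'],at_z('top',d['uv'],10 if t=='slat_line' else 0)) for d in finder.pinpoint(t,'top')[:1]])
E
python3 m.py
```

```text
((163.7845001220703, 266.163818359375), (18.900867462158203, 70.50495910644531), 33.11134338378906)
[441.25 164.47] [ 44.5  161.62  45.49 161.21]
rect yaw -0.5605654621011958
pca [442.26 164.  ] -0.5602334279745379 1283
-81.81494187540096 79.70233082739423 -22.77769455576614 22.398709635552784
slat_line [([173.1, 253.9], 0.55, array([468.89, 143.88,  10.  ]))]
slat_end [([183.2, 238.3], 0.7, array([505.36, 122.6 ,   0.  ]))]
pale_slat [([253.2, 213.6], 0.73, array([564.9 , -46.34,   0.  ]))]
```

View pics/z4.png

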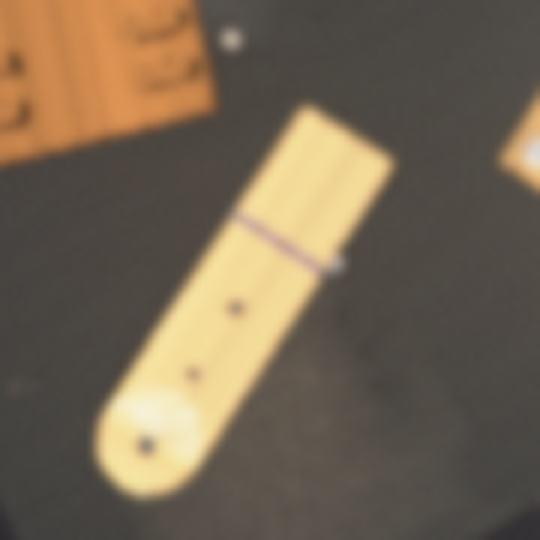

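The slat is flat, marked face up, with its square end towards the jig. Its axis is already parallel to the slide (yaw -0.560).

Call:
send_rows(offset=[[0.4, 0.3, 0], [0.88, 0.61, 0], [0.88, 0.61, 0], [0.88, 0.61, 0]], delta_rot=[[0, 0, 0], [0, 0, 0], [0, 0, 0], [0, 0, 0]], grip=0.76)

```text
time: 14.7
tool_pos: [500.3, -46.0, 225.9]
tcp_rot: [-3.142, 0.001, 2.582]
contact_force: [0.4, -0.2, 0.2]
grip_width: 69.9
finger_force: 0.0
```

Call:
send_rows(offset=[[0.4, 0.3, 0], [0.88, 0.61, 0.3], [0.88, 0.61, 0.5], [0.88, 0.61, 0.5]], delta_rot=[[0, 0, 0], [0, 0, 0], [0, 0, 0], [0, 0, 0]])

```text
time: 15.2
tool_pos: [448.8, 71.6, 164.0]
tcp_rot: [-3.139, -0.003, 2.582]
contact_force: [0.2, -0.4, 0.4]
grip_width: 69.8
finger_force: 0.0
```

Call:
send_rows(offset=[[0.4, 0.3, 0], [0.88, 0.61, 0.3], [0.88, 0.61, 0.6], [0.88, 0.61, 0.6], [0.88, 0.61, 0.6]], delta_rot=[[0, 0, 0], [0, 0, 0], [0, 0, 0], [0, 0, 0], [0, 0, 0]])

```text
time: 15.82
tool_pos: [401.4, 189.1, 95.1]
tcp_rot: [3.14, 0.002, 2.579]
contact_force: [0.2, 0.3, 0.5]
grip_width: 69.9
finger_force: 0.0
```

```bash
python3 -c "
from h import *
go([398.9,191.1,3],2.581)"
```

```text
at [401.4 189.1  95.1] [3.140e+00 2.000e-03 2.579e+00] off [0.028 0.002 0.767] rot [ 0.0003  0.0003 -0.0003] t 15.82 w 69.9 q [ 0.27  0.36  1.92 -0.    0.86 -0.74]
```

Call:
send_rows(offset=[[0.02, 0, 0.3], [0.02, 0, 0.55], [0.02, 0, 0.7], [0.02, 0, 0.75], [0.02, 0, 0.76], [0.02, 0, 0.765]], delta_rot=[[0, 0, 0], [0, 0, 0], [0, 0, 0], [0, 0, 0], [0, 0, 0], [0, 0, 0]])

```text
time: 16.58
tool_pos: [398.0, 191.1, 2.6]
tcp_rot: [3.14, 0.001, 2.58]
contact_force: [0.3, 0.3, -0.8]
grip_width: 69.9
finger_force: 0.0
```

Call:
send_rows(offset=[[0, 0, 0], [0, 0, 0], [0, 0, 0], [0, 0, 0], [0, 0, 0], [0, 0, 0]], delta_rot=[[0, 0, 0], [0, 0, 0], [0, 0, 0], [0, 0, 0], [0, 0, 0], [0, 0, 0]], grip=0.0)

```text
time: 17.32
tool_pos: [397.1, 191.2, 1.8]
tcp_rot: [3.141, 0.0, 2.581]
contact_force: [-1.1, 0.3, 3.7]
grip_width: 41.3
finger_force: 30.0
```

```bash
cat > prof.py <<'E'
from h import *
np.set_printoptions(precision=1,suppress=True,linewidth=200)
import sys
im=cv2.imread('pics/avg0.png')[:,:,::-1].astype(np.float32)
o=np.array([564.32,-57.48]); th=1.0101
X=np.array([np.cos(th),np.sin(th)]);Y=np.array([-X[1],X[0]])
def samp(x,y,z):
    p=proj('top',np.append(o+X*x+Y*y,z)); return cv2.remap(im,np.float32([[p[0]]]),np.float32([[p[1]]]),cv2.INTER_CUBIC)[0,0]
xs=np.arange(-30,31,1.)
for y in (35,45,55,65):
    b=np.array([samp(x,y,24)[2] for x in xs]); lv=(b.max()+np.median(b[[0,1,2,-1,-2,-3]]))/2
    c=np.nonzero(np.diff(np.sign(b-lv)))[0]; print(y,[xs[i]+(lv-b[i])/(b[i+1]-b[i]) for i in c],b[::4])
ys=np.arange(55,100,1.)
for x in(-8,0,8):
    b=np.array([samp(x,y,24)[2] for y in ys]); lv=(b[:10].max()+b[-10:].min())/2; i=np.nonzero(np.diff(np.sign(b-lv)))[0]; print('tongue end',x,[ys[k]+(lv-b[k])/(b[k+1]-b[k]) for k in i])
ys=np.arange(-100,-50,1.)
for x in(-10,-6,-2,2,6):
    b=np.array([samp(x,y,36)[2] for y in ys]); lv=(b.max()+b.min())/2; i=np.nonzero(np.diff(np.sign(b-lv)))[0]; print('stop',x,[ys[k]+(lv-b[k])/(b[k+1]-b[k]) for k in i])
E
python3 prof.py
```

```text
35 [np.float64(-29.113864421844482), np.float64(-15.629625797271729), np.float64(19.825444996356964)] [216.9 161.  141.3 161.4 230.6 244.4 243.8 245.1 244.1 244.  244.3 243.9 232.4 168.2 139.9 152.4]
45 [np.float64(-28.946793738752604), np.float64(-15.34432578086853), np.float64(19.955017685890198)] [219.2 159.9 140.2 151.4 231.1 244.1 244.9 244.  243.9 244.7 244.  244.1 235.5 165.5 138.5 148.2]
55 [np.float64(-29.20234501361847), np.float64(-15.336099088191986), np.float64(20.236625596880913)] [217.7 158.5 140.  154.3 226.9 243.6 244.  243.9 244.  244.  244.  244.4 235.3 172.  140.  148.2]
65 [np.float64(-29.14275097846985), np.float64(-15.117760360240936), np.float64(20.07339170575142)] [219.  159.5 139.7 154.2 226.1 243.6 244.  244.  244.  244.  244.  244.  233.1 171.7 141.4 154. ]
tongue end -8 [np.float64(77.29844185709953)]
tongue end 0 [np.float64(77.12038544565439)]
tongue end 8 [np.float64(77.055090803653)]
stop -10 [np.float64(-79.95709566771984)]
stop -6 [np.float64(-79.9151497259736)]
stop -2 [np.float64(-79.93530588597059)]
stop 2 [np.float64(-79.94443167001009)]
stop 6 [np.float64(-80.33303540945053)]
```

```bash
cat >> prof.py <<'E'
print('----')
xs=np.arange(-45,40,1.)
for y in (-72,-66,-60,-54,-48,-42,-36,-30,-20,):
    b=np.array([samp(x,y,30)[2] for x in xs]); print(y,b[::3].round().astype(int))
for z,yy in ((24,np.arange(30,74,4)),):
    C=[]
    for y in yy:
        b=np.array([samp(x,y,z)[2] for x in xs]); sel=(xs>-24)&(xs<28); bb=b[sel];xx=xs[sel];lv=195
        i=np.nonzero(np.diff(np.sign(bb-lv)))[0]; e=[xx[k]+(lv-bb[k])/(bb[k+1]-bb[k]) for k in i]; C.append([y,e[0],e[-1],(e[0]+e[-1])/2])
    C=np.array(C); print(C); print(np.polyfit(C[:,0],C[:,3],1))
E
python3 prof.py | sed -n '/----/,$p'
```

```text
----
-72 [ 70  75  94 136 149 140 188 233 236 240 244 244 244 244 244 244 244 244 244 244 244 244 238 231 232 214 206 213 181]
-66 [ 77  73  72  75  80 112 190 233 239 242 244 244 245 244 244 244 244 244 244 244 244 244 240 235 235 219 210 216 184]
-60 [144  92  75  73  71 103 185 233 238 242 244 244 244 245 244 244 245 244 245 244 245 244 239 233 232 215 208 217 187]
-54 [117  83  75  73  69  97 178 231 235 240 244 244 245 244 244 245 244 245 244 244 244 244 238 230 232 213 205 214 183]
-48 [ 74  75  73  70  80 115 185 232 236 240 244 244 245 244 244 244 245 245 245 245 245 244 241 235 234 212 203 217 184]
-42 [ 68  66  73 111 140 142 190 236 242 243 244 244 245 244 244 245 245 244 244 245 245 244 239 232 233 217 210 220 186]
-36 [ 85  99 133 174 178 149 185 233 236 241 244 245 245 245 245 245 245 244 244 244 244 244 241 234 235 219 213 221 190]
-30 [130 131 141 169 167 142 182 231 237 242 244 245 244 244 244 245 245 244 245 245 244 244 241 235 236 221 213 220 190]
-20 [132 128 138 175 186 154 190 234 238 242 244 244 245 245 245 245 245 244 245 245 245 244 241 235 233 215 208 219 188]
[[ 30.  -16.4  20.5   2.1]
 [ 34.  -16.3  20.5   2.1]
 [ 38.  -16.2  20.6   2.2]
 [ 42.  -15.9  20.5   2.3]
 [ 46.  -15.9  20.6   2.4]
 [ 50.  -16.1  20.8   2.3]
 [ 54.  -15.9  20.9   2.5]
 [ 58.  -15.8  20.8   2.5]
 [ 62.  -15.9  20.7   2.4]
 [ 66.  -15.8  20.8   2.5]
 [ 70.  -15.6  20.7   2.5]]
[0.  1.7]
```

```bash
python3 - <<'E'
from h import *
np.set_printoptions(precision=0,suppress=True)
for p in [(217,298),(226,300),(237,318),(210,343)]: print(p,[at_z('top',p,z)[:2] for z in (0,60,120)])
go([398,191,40],2.576)
print(proj('side',[370,10,60])/.64)
E
```

```text
(217, 298) [array([365.,  39.]), array([375.,  34.]), array([384.,  28.])]
(226, 300) [array([361.,  18.]), array([371.,  14.]), array([380.,  10.])]
(237, 318) [array([320.,  -9.]), array([332., -11.]), array([344., -14.])]
(210, 343) [array([264.,  54.]), array([280.,  48.]), array([295.,  41.])]
at [397. 191.   2.] [3. 0. 3.] off [-0.  0. -0.] rot [0. 0. 0.] t 17.32 w 41.3 q [ 0.  1.  2. -0.  1. -1.]
[212. 326.]
```

Call:
send_rows(offset=[[0, 0, -0.1], [0, 0, -0.3], [0, 0, -0.6], [-0.3, -0.3, -0.7], [-0.7, -0.7, -0.7], [-1, -0.99, -0.7], [-1, -0.99, -0.7], [-1, -0.99, -0.7]], delta_rot=[[0, 0, 0], [0, 0, 0], [0, 0, 0], [0, 0, 0], [0, 0, 0.0008], [0, 0, 0.0008], [0, 0, 0.0008], [0, 0, 0.0008]])

```text
time: 18.32
tool_pos: [435.0, 26.9, 85.9]
tcp_rot: [-3.141, -0.001, 2.575]
contact_force: [-0.9, 0.4, -1.0]
grip_width: 41.6
finger_force: 30.0
```

```bash
python3 - <<'E'
from h import *
go([440.5,23.6,50],2.576)
im=np.mean([snap('top').astype(float) for _ in range(2)],0).astype(np.uint8)
cv2.imwrite('pics/a5.png',im[:,:,::-1])
cv2.imwrite('pics/z5.png',cv2.resize(im[155:285,190:320,::-1],None,fx=4.5,fy=4.5,interpolation=cv2.INTER_CUBIC))
E
```

```text
at [435.   26.9  85.9] [-3.141e+00 -1.000e-03  2.575e+00] off [-0.053  0.002  0.299] rot [-0.     -0.0001 -0.0002] t 18.32 w 41.6 q [-0.11  0.37  1.95  0.    0.83 -1.12]
```

View pics/z5.png

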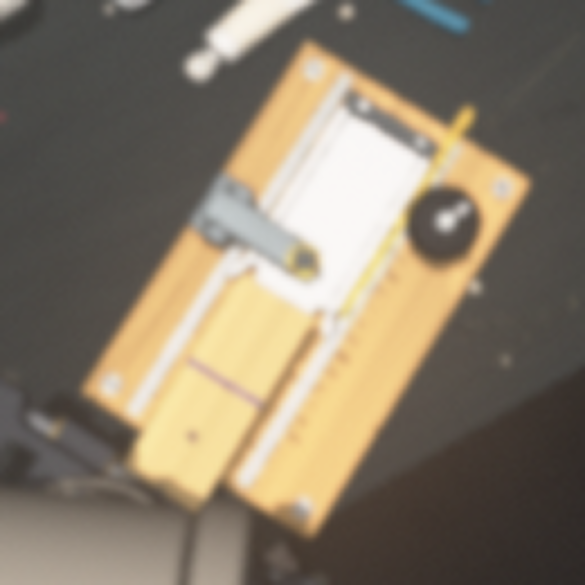

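Zoom (4.5x, origin 190,155) shows the slat over the slide, with its square end at (245,275)-(320,315) just in front of the flared mouth and the line at (225,382). Next a lateral alignment check by profile.

```bash
python3 - <<'E'
import re
src=open('prof.py').read().split("xs=np.arange(-30")[0]; exec(src)
im=cv2.imread('pics/a5.png')[:,:,::-1].astype(np.float32)
xs=np.arange(-40,41,.5); C=[]
for y in np.arange(30,85,5):
    b=np.array([samp(x,y,93.7)-0 for x in xs]); v=b[:,1]  # green
    sat=b[:,0]-b[:,2]
    d=cv2.GaussianBlur(np.gradient(v).reshape(1,-1).astype(np.float32),(0,0),2).ravel()
    # edges: strongest gradient near +-21
    L=(xs>-30)&(xs<-12); Rr=(xs>12)&(xs<32)
    print(y,xs[L][np.argmax(abs(d[L]))],xs[Rr][np.argmax(abs(d[Rr]))],v[::8].round().astype(int))
E
```

```text
30 -18.0 23.5 [188 200 230 220 178 154 213 225 225 221 222 226 227 224 226 228 208 204 230 221 194]
35 -18.0 29.0 [198 204 232 229 174 150 214 226 224 221 221 225 226 224 226 228 214 214 234 220 195]
40 -18.0 29.5 [195 202 232 231 177 152 215 226 225 220 221 226 227 224 227 228 211 208 232 220 195]
45 -18.0 29.5 [208 212 233 230 188 155 213 226 225 220 221 226 226 224 226 229 211 205 231 221 194]
50 -18.0 29.5 [203 203 231 226 182 155 213 225 224 221 221 226 225 224 226 228 213 203 231 221 195]
55 -18.5 29.5 [210 211 232 227 176 155 216 225 225 221 221 226 226 224 227 229 213 205 232 221 198]
60 -24.5 29.5 [208 212 233 231 179 154 217 225 224 221 222 226 226 224 227 228 213 207 232 219 197]
65 -24.5 29.5 [207 212 233 229 177 157 217 225 224 221 221 226 225 225 227 229 218 215 233 224 200]
70 -25.0 29.0 [199 205 232 224 168 149 191 201 206 202 201 209 209 208 211 213 204 214 234 226 201]
75 -24.5 29.0 [199 206 230 226 168 146 194 206 206 202 194 200 201 201 203 204 202 210 232 225 202]
80 -18.5 29.5 [203 213 232 227 176 157 219 225 224 221 222 226 225 225 228 229 215 206 229 219 202]
```

Call:
send_rows(offset=[[-0.053, 0, 0.15], [-0.053, 0, 0.3], [-0.053, 0, 0.4], [-0.053, 0, 0.45], [-0.053, 0, 0.47], [-0.053, 0, 0.48], [-0.053, 0, 0.48]], delta_rot=[[0, 0, 0], [0, 0, 0], [0, 0, 0], [0, 0, 0], [0, 0, 0], [0, 0, 0], [0, 0, 0]])

```text
time: 19.3
tool_pos: [441.0, 23.2, 28.4]
tcp_rot: [3.141, 0.001, 2.576]
contact_force: [-0.3, 0.1, -0.1]
grip_width: 41.5
finger_force: 30.0
```

Call:
send_rows(offset=[[0, 0, 0.007], [0, 0, 0.014], [-0.03, 0, 0.014], [-0.07, 0, 0.014], [-0.11, 0, 0.014], [-0.15, 0, 0.014], [-0.2, 0, 0.014], [-0.2, 0, 0.014]], delta_rot=[[0, 0, 0], [0, 0, 0], [0, 0, 0], [0, 0, 0], [0, 0, 0], [0, 0, 0], [0, 0, 0], [0, 0, 0]])

```text
time: 20.3
tool_pos: [461.5, 10.1, 26.4]
tcp_rot: [3.142, 0.0, 2.575]
contact_force: [1.0, -0.0, -0.5]
grip_width: 41.7
finger_force: 30.0
```

Call:
send_rows(offset=[[-0.05, 0, 0], [-0.11, 0, 0], [-0.18, 0, 0], [-0.25, 0, 0], [-0.32, 0, 0], [-0.38, 0, 0], [-0.43, 0, 0], [-0.43, 0, 0]], delta_rot=[[0, 0, 0], [0, 0, 0], [0, 0, 0], [0, 0, 0], [0, 0, 0], [0, 0, 0], [0, 0, 0], [0, 0, 0]])

```text
time: 21.3
tool_pos: [504.9, -17.5, 26.4]
tcp_rot: [-3.142, 0.0, 2.575]
contact_force: [-0.0, -0.0, -0.8]
grip_width: 41.4
finger_force: 30.0
```

Call:
send_rows(offset=[[0, 0, 0], [0, 0, 0], [0, 0, 0], [0, 0, 0]], delta_rot=[[0, 0, 0], [0, 0, 0], [0, 0, 0], [0, 0, 0]], grip=0.6)

```text
time: 21.8
tool_pos: [504.6, -17.2, 26.5]
tcp_rot: [-3.142, 0.0, 2.576]
contact_force: [-0.0, 0.8, -0.7]
grip_width: 54.9
finger_force: 0.0
```

Call:
send_rows(offset=[[0, 0, -0.1], [0, 0, -0.3], [0, 0, -0.5], [0.2, 0, -0.5], [0.46, 0, -0.5], [0.46, 0, -0.5]], delta_rot=[[0, 0, 0], [0, 0, 0], [0, 0, 0], [0, 0, 0], [0, 0, 0], [0, 0, 0]])

```text
time: 22.55
tool_pos: [456.5, 13.2, 87.2]
tcp_rot: [-3.141, -0.001, 2.577]
contact_force: [0.9, -0.6, 0.3]
grip_width: 55.1
finger_force: 0.0
```

Call:
send_rows(offset=[[0, 0, 0], [0, 0, 0], [0, 0, 0], [0, 0, 0.2], [0, 0, 0.35], [0, 0, 0.47], [0, 0, 0.49], [0, 0, 0.49]], delta_rot=[[0, 0, 0], [0, 0, 0], [0, 0, 0], [0, 0, 0], [0, 0, 0], [0, 0, 0], [0, 0, 0], [0, 0, 0]], grip=0.0)

```text
time: 23.55
tool_pos: [458.2, 12.2, 27.7]
tcp_rot: [-3.142, 0.0, 2.576]
contact_force: [0.7, -0.4, 0.4]
grip_width: 0.4
finger_force: 0.0
```

```bash
python3 - <<'E'
from h import *
go([440.5,23.6,27],2.576)
im=np.mean([snap('top').astype(float) for _ in range(2)],0).astype(np.uint8)
cv2.imwrite('pics/a6.png',im[:,:,::-1])
cv2.imwrite('pics/z6.png',cv2.resize(im[155:285,190:320,::-1],None,fx=4.5,fy=4.5,interpolation=cv2.INTER_CUBIC))
E
```

```text
at [458.2  12.2  27.7] [-3.142  0.     2.576] off [0.176 0.001 0.006] rot [-0.      0.     -0.0001] t 23.55 w 0.4 q [-0.14  0.5   1.94 -0.    0.7  -1.15]
```

View pics/z6.png

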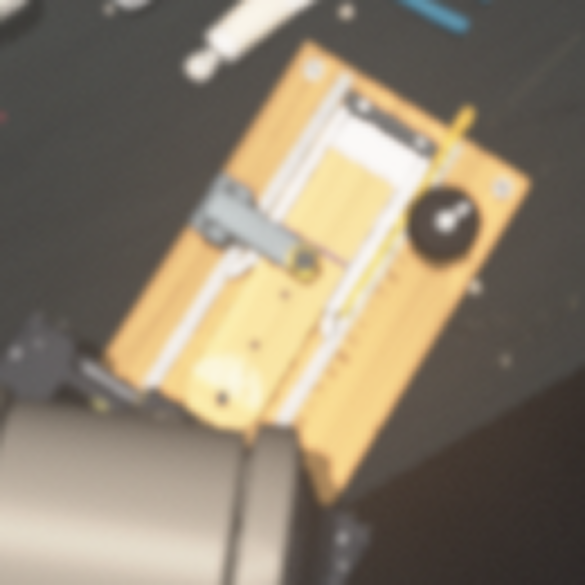

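Zoom shows the slat between the walls, its square end at about (330,150)-(395,188), roughly 20 mm short of the stop. The knob is at (445,225), and the blue line shows beside the arm at (320,252).

Call:
send_rows(offset=[[-0.04, 0, 0.005], [-0.08, 0, 0.005], [-0.12, 0, 0.005], [-0.15, 0, 0.005], [-0.18, 0, 0.005], [-0.21, 0, 0.005], [-0.24, 0, 0.005], [-0.24, 0, 0.005]], delta_rot=[[0, 0, 0], [0, 0, 0], [0, 0, 0], [0, 0, 0], [0, 0, 0], [0, 0, 0], [0, 0, 0], [0, 0, 0]])

```text
time: 24.65
tool_pos: [482.7, -3.3, 27.0]
tcp_rot: [3.142, 0.0, 2.575]
contact_force: [-0.6, 0.1, -0.3]
grip_width: 0.3
finger_force: 0.0
```

```bash
cat > gap.py <<'E'
src=open('prof.py').read().split("xs=np.arange(-30")[0]; exec(src)
im=np.mean([snap('top').astype(np.float32) for _ in range(3)],0)
o=np.array([565.4,-55.7]); th=1.005
X=np.array([np.cos(th),np.sin(th)]);Y=np.array([-X[1],X[0]])
ys=np.arange(-90,-40,1.)
for x in(-8,-3,3,8):
    b=np.array([samp(x,y,34) for y in ys]); print(x,'blue',b[::2,2].round().astype(int))
print('y from',ys[0],'step 2'); s=get_obs(); p=np.array(s['tool_pos']); print('tcp jig',(p[:2]-o)@X,(p[:2]-o)@Y,p[2],s['contact_force'],s['time'])
E
python3 gap.py
```

```text
-8 blue [126 122 121 122 141 185 227 242 238 225 192 168 162 161 161 161 161 161 161 161 161 161 161 162 162]
-3 blue [123 120 120 119 140 184 228 243 238 225 193 167 161 159 159 159 158 159 159 159 159 160 160 159 160]
3 blue [121 121 120 121 138 185 230 242 242 227 197 176 167 165 165 166 165 165 166 166 166 166 166 167 167]
8 blue [130 126 123 126 149 196 236 243 242 227 199 176 166 164 164 164 164 164 164 164 165 165 164 164 165]
y from -90.0 step 2
tcp jig -0.16977545147611942 98.37065434201409 27.004188727665202 [-0.4 -0.   0.3] 24.8
```

Call:
send_rows(offset=[[-0.02, 0, 0], [-0.04, 0, 0], [-0.055, 0, 0], [-0.065, 0, 0], [-0.072, 0, 0], [-0.075, 0, 0], [-0.075, 0, 0]], delta_rot=[[0, 0, 0], [0, 0, 0], [0, 0, 0], [0, 0, 0], [0, 0, 0], [0, 0, 0], [0, 0, 0]])

```text
time: 25.68
tool_pos: [490.0, -7.9, 27.0]
tcp_rot: [-3.142, 0.0, 2.576]
contact_force: [-1.0, -0.7, 0.7]
grip_width: 0.1
finger_force: 0.0
```

Call:
send_rows(offset=[[-0.004, 0, 0], [-0.008, 0, 0], [-0.008, 0, 0]], delta_rot=[[0, 0, 0], [0, 0, 0], [0, 0, 0]])

```text
time: 26.05
tool_pos: [490.5, -8.3, 27.0]
tcp_rot: [-3.141, -0.001, 2.576]
contact_force: [-1.1, 0.5, -0.3]
grip_width: 0.5
finger_force: 0.8
```

Call:
send_rows(offset=[[-0.004, 0, 0], [-0.008, 0, 0], [-0.008, 0, 0]], delta_rot=[[0, 0, 0], [0, 0, 0], [0, 0, 0]])

```text
time: 26.42
tool_pos: [490.7, -8.6, 26.9]
tcp_rot: [-3.141, -0.002, 2.576]
contact_force: [-3.9, 2.7, 3.2]
grip_width: 1.0
finger_force: 2.5
```

```bash
python3 gap.py
```

```text
-8 blue [125 121 121 120 125 139 153 160 161 161 160 161 160 160 161 160 160 160 161 162 161 162 162 162 161]
-3 blue [124 121 121 120 126 138 152 158 158 158 158 159 159 159 159 159 158 159 159 160 159 159 160 160 161]
3 blue [121 120 120 119 120 134 153 162 165 165 165 165 165 165 165 165 166 166 166 166 166 166 166 166 166]
8 blue [125 123 121 119 123 140 158 163 164 164 163 163 164 164 164 164 164 164 164 164 164 164 164 164 164]
y from -90.0 step 2
tcp jig -0.2514138496855466 88.27303046506859 26.889590050042738 [-3.4  3.6  3.2] 26.575
```

Call:
send_rows(offset=[[-0.006, 0, 0], [-0.006, 0, 0], [0.05, 0, 0], [0.12, 0, 0], [0.12, 0, -0.3], [0.12, 0, -0.8], [0.12, 0, -0.8]], delta_rot=[[0, 0, 0], [0, 0, 0], [0, 0, 0], [0, 0, 0], [0, 0, 0], [0, 0, 0], [0, 0, 0]])

```text
time: 27.45
tool_pos: [482.0, -1.5, 127.1]
tcp_rot: [3.138, 0.009, 2.576]
contact_force: [0.1, -0.2, 0.2]
grip_width: 0.6
finger_force: 0.0
```

```bash
python3 gap.py|tail -3; cat > arm.py <<'E'
src=open('gap.py').read().split("ys=np.arange(-90")[0]; exec(src)
cv2.imwrite('pics/last.png',im[:,:,::-1].astype(np.uint8))
def edges(b,ys,lo,hi):
    d=cv2.GaussianBlur(np.gradient(b).reshape(1,-1).astype(np.float32),(0,0),1.5).ravel(); s=(ys>lo)&(ys<hi); w=abs(d[s])**2
    k=np.argmax(w); yy=ys[s]; a=max(0,k-3);e=k+4
    return (yy[a:e]*w[a:e]).sum()/w[a:e].sum()
ys=np.arange(-40,40,.5)
for x in(2,6,10,14,18):
    b=np.array([samp(x,y,69)[0] for y in ys]); print('arm',x,edges(b,ys,-16,0),edges(b,ys,2,18),b[40:120:4].round().astype(int))
ys=np.arange(-60,30,.5)
for x in(-19,-17,-15,-13,-11):
    v=np.array([samp(x,y,34) for y in ys]); g=cv2.GaussianBlur((v[:,1]).reshape(1,-1).astype(np.float32),(0,0),1.5).ravel(); base=np.median(g); w=np.clip(base-10-g,0,None); print('line',x,'min y',ys[np.argmin(g)],(w*ys).sum()/w.sum(),g.min(),base)
ys=np.arange(-100,-60,.5)
for x in(-6,0,6):
    b=np.array([samp(x,y,36)[0] for y in ys]); print('stop',x,edges(b,ys,-95,-65))
ys=np.arange(50,100,.5)
E
python3 arm.py
```

```text
8 blue [121 119 118 116 122 139 155 161 163 162 163 162 163 162 163 163 163 163 163 163 163 163 163 163 163]
y from -90.0 step 2
tcp jig -0.3693730251423679 102.44514960011456 122.50385441330303 [-0.1  0.  -0.5] 27.6
arm 2 -4.607411378865395 10.909297662778014 [249 249 249 249 248 244 233 209 179 157 143 144 161 179 190 207 234 246 249 250]
arm 6 -7.537481931810399 10.897381439005349 [249 249 249 249 247 241 225 203 192 192 195 203 213 214 205 218 238 248 250 250]
arm 10 -7.605470237339764 10.878278992282764 [249 249 249 249 247 239 220 196 192 198 203 206 206 197 189 205 235 245 250 250]
arm 14 -7.46348825292832 11.022671606261317 [250 250 250 251 249 244 227 202 191 193 195 197 196 190 181 197 229 245 250 251]
arm 18 -7.142984678832375 10.887283325070843 [247 246 245 245 244 237 222 199 190 192 194 195 194 190 183 197 226 237 238 239]
line -19 min y -31.5 -31.455247108709514 201.14133 226.21194
line -17 min y -32.0 -31.683036712824705 199.0561 228.25787
line -15 min y -31.5 -31.65819435083295 195.67717 228.03288
line -13 min y -31.5 -31.48249817108445 190.05269 227.43118
line -11 min y -31.5 -13.764944463083252 185.62405 226.97086
stop -6 -81.93269137390459
stop 0 -81.13385889886649
stop 6 -81.88092860174248
```

```bash
cat > knob.py <<'E'
from h import *
np.set_printoptions(precision=2,suppress=True)
im=cv2.imread('pics/last.png')[:,:,::-1].astype(int); mx=im.max(2)
m=np.zeros(mx.shape,np.uint8); m[190:221,275:304]=(mx[190:221,275:304]<110)
m=cv2.morphologyEx(m,cv2.MORPH_CLOSE,np.ones((7,7)))
n,l,st,ce=cv2.connectedComponentsWithStats(m); i=1+np.argmax(st[1:,4]); c=max(cv2.findContours((l==i).astype(np.uint8),0,1)[0],key=cv2.contourArea)
print(st[i],ce[i],cv2.minEnclosingCircle(c)); 
for q in (ce[i],cv2.minEnclosingCircle(c)[0]): print(at_z('top',q,64),at_z('top',q,55))
E
python3 knob.py; python3 -c "
from h import *
go([583.6,-126.5,127],1.6)"
```

```text
[281 197  23  24 284] [292.5  207.99] ((293.45001220703125, 209.4499969482422), 14.23051929473877)
[ 574.99 -136.27   64.  ] [ 575.51 -137.12   55.  ]
[ 571.66 -138.41   64.  ] [ 572.15 -139.28   55.  ]
at [478.5  -1.1 121.8] [-3.140e+00 -2.000e-03  2.576e+00] off [-1.299 -0.412 -0.046] rot [-0.0003 -0.0003  0.1553] t 27.75 w 0.3 q [-0.16  0.38  1.8  -0.    0.97 -1.17]
```

```bash
cat > knob2.py <<'E'
from h import *
from scipy.optimize import minimize
np.set_printoptions(precision=2,suppress=True)
g=cv2.imread('pics/last.png').max(2).astype(np.float32)
a=np.linspace(0,2*np.pi,72,endpoint=False)
def ring(cx,cy,r):
    P=np.array([proj('top',[cx+r*np.cos(t),cy+r*np.sin(t),64]) for t in a],np.float32); return cv2.remap(g,P[None,:,0],P[None,:,1],cv2.INTER_CUBIC)[0]
def cost(c): # dark inside, bright outside; cap outside brightness so wood/desk weigh less unequally
    return np.mean(np.clip(ring(c[0],c[1],16.5),0,110))-np.mean(np.clip(ring(c[0],c[1],21.5),0,110))
best=min(((cost((x,y)),x,y) for x in np.arange(575,592,1.) for y in np.arange(-135,-118,1.))); r=minimize(cost,best[1:],method='Nelder-Mead'); print(best,r.x,r.fun,cost((583.6,-126.5)))
E
python3 knob2.py
```

```text
Traceback (most recent call last):
  File "knob2.py", line 10, in <module>
    best=min(((cost((x,y)),x,y) for x in np.arange(575,592,1.) for y in np.arange(-135,-118,1.))); r=minimize(cost,best[1:],method='Nelder-Mead'); print(best,r.x,r.fun,cost((583.6,-126.5)))
  File "knob2.py", line 10, in <genexpr>
    best=min(((cost((x,y)),x,y) for x in np.arange(575,592,1.) for y in np.arange(-135,-118,1.))); r=minimize(cost,best[1:],method='Nelder-Mead'); print(best,r.x,r.fun,cost((583.6,-126.5)))
               ~~~~^^^^^^^
  File "knob2.py", line 9, in cost
    return np.mean(np.clip(ring(c[0],c[1],16.5),0,110))-np.mean(np.clip(ring(c[0],c[1],21.5),0,110))
                           ~~~~^^^^^^^^^^^^^^^^
  File "knob2.py", line 7, in ring
    P=np.array([proj('top',[cx+r*np.cos(t),cy+r*np.sin(t),64]) for t in a],np.float32); return cv2.remap(g,P[None,:,0],P[None,:,1],cv2.INTER_CUBIC)[0]
                ~~~~^^^^^^^^^^^^^^^^^^^^^^^^^^^^^^^^^^^^^^^^^^
  File "h.py", line 13, in proj
    c=optics.get_calibration(cam); T=np.array(c['world_from_camera']); q=T[:3,:3].T@(np.array(p,float)-T[:3,3])
ValueError: time passes only in moves, steps and waits
```

Call:
send_rows(offset=[[-0.3, -0.1, -0.1], [-0.65, -0.2, -0.1], [-1, -0.424, -0.1], [-1, -0.424, -0.1], [-1, -0.424, -0.1], [-1, -0.424, -0.1]], delta_rot=[[0, 0, 0.025], [0, 0, 0.05], [0, 0, 0.075], [0, 0, 0.1], [0, 0, 0.13], [0, 0, 0.155]], grip=0.65)

```text
time: 28.5
tool_pos: [552.8, -108.6, 133.5]
tcp_rot: [-3.139, -0.001, 1.596]
contact_force: [-0.7, -0.3, 0.0]
grip_width: 55.6
finger_force: 0.0
```

```bash
python3 -c "
from h import *
go([582.5,-127.5,42],1.6)"
```

```text
at [ 552.8 -108.6  133.5] [-3.139e+00 -1.000e-03  1.596e+00] off [-0.164  0.245  0.762] rot [-0.0004 -0.0001 -0.0007] t 28.5 w 55.6 q [-0.33  0.5   1.55 -0.    1.1  -0.35]
```

Call:
send_rows(offset=[[-0.16, 0.25, 0], [-0.16, 0.25, 0.1], [-0.16, 0.25, 0.2], [-0.16, 0.25, 0.3], [-0.16, 0.25, 0.3]], delta_rot=[[0, 0, 0], [0, 0, 0], [0, 0, 0], [0, 0, 0], [0, 0, 0]])

```text
time: 29.12
tool_pos: [582.8, -126.2, 97.6]
tcp_rot: [-3.139, -0.001, 1.602]
contact_force: [-1.0, 0.5, 1.5]
grip_width: 59.3
finger_force: 0.0
```

```bash
python3 -c "
from h import *
go([582.5,-127.5,42.5],1.6)"
```

```text
at [ 582.8 -126.2   97.6] [-3.139e+00 -1.000e-03  1.602e+00] off [-0.011 -0.001  0.459] rot [-0.0005 -0.0002  0.0003] t 29.12 w 59.3 q [-0.34  0.6   1.49 -0.    1.06 -0.37]
```

Call:
send_rows(offset=[[-0.01, 0, 0.15], [-0.01, 0, 0.3], [-0.01, 0, 0.4], [-0.01, 0, 0.455], [-0.01, 0, 0.455], [-0.01, 0, 0.455]], delta_rot=[[0, 0, 0], [0, 0, 0], [0, 0, 0], [0, 0, 0], [0, 0, 0], [0, 0, 0]])

```text
time: 29.88
tool_pos: [584.4, -128.1, 45.1]
tcp_rot: [3.141, 0.001, 1.602]
contact_force: [-0.4, -0.2, -0.0]
grip_width: 59.7
finger_force: 0.0
```

Call:
send_rows(offset=[[0, 0, 0], [0, 0, 0], [0, 0, 0], [0, 0, 0], [0, 0, 0], [0, 0, 0]], delta_rot=[[0, 0, 0], [0, 0, 0], [0, 0, 0], [0, 0, 0], [0, 0, 0], [0, 0, 0]], grip=0.0)

```text
time: 30.62
tool_pos: [586.5, -128.0, 44.8]
tcp_rot: [3.136, 0.001, 1.602]
contact_force: [8.9, 1.9, -4.5]
grip_width: 37.1
finger_force: 30.0
```

Call:
send_rows(offset=[[0, 0.017, 0], [0, 0.017, 0], [0, 0.017, 0], [0, 0.017, 0], [0, 0.017, 0], [0, 0.017, 0], [0, 0.017, 0], [0, 0.017, 0]], delta_rot=[[0, 0, 0], [0, 0, -0.01], [0, 0, -0.03], [0, 0, -0.05], [0, 0, -0.07], [0, 0, -0.09], [0, 0, -0.11], [0, 0, -0.13]])

```text
time: 31.62
tool_pos: [587.4, -127.7, 44.8]
tcp_rot: [3.14, 0.002, 2.422]
contact_force: [5.1, 2.1, -3.0]
grip_width: 37.0
finger_force: 30.0
```

```bash
python3 arm.py | grep -E "line|stop"; python3 -c "
from h import *
s=get_obs();print(s['tool_pos'],s['tcp_rot'],s['contact_force'],s['moment'],s['joint_positions'],s['time'])"
```

```text
line -19 min y -38.5 -15.48053116103035 71.869385 121.37889
line -17 min y -41.0 -16.837656624484826 70.92107 123.42497
line -15 min y -41.0 -19.518456785130585 72.50778 114.48436
line -13 min y -42.5 -18.085369234656728 73.92044 116.77741
line -11 min y -43.5 -14.447815085429848 74.97175 127.380356
stop -6 -74.05898759728669
stop 0 -93.15866735277496
stop 6 -79.52055301115638
[ 587.34659497 -127.6839233    44.80127645] [3.13984802e+00 2.25327827e-03 2.41934565e+00] [ 4.10556017  3.14663506 -1.74184247] [ 0.24525685 -0.83497475  0.05345369] [-3.41931016e-01  6.66395938e-01  1.52267643e+00  9.63409640e-04
  9.49780599e-01 -1.19104180e+00] 31.775
```

Call:
send_rows(offset=[[-0.007, 0.007, 0], [-0.007, 0.007, 0], [-0.007, 0.007, 0], [-0.007, 0.007, 0], [-0.007, 0.007, 0], [-0.007, 0.007, 0], [-0.007, 0.007, 0], [-0.007, 0.007, 0]], delta_rot=[[0, 0, -0.025], [0, 0, -0.05], [0, 0, -0.075], [0, 0, -0.1], [0, 0, -0.125], [0, 0, -0.15], [0, 0, -0.175], [0, 0, -0.199]])

```text
time: 32.78
tool_pos: [587.5, -126.5, 44.8]
tcp_rot: [3.14, 0.001, -2.609]
contact_force: [1.6, 5.9, 2.3]
grip_width: 37.0
finger_force: 30.0
```

Call:
send_rows(offset=[[0, 0, 0], [0, 0, 0]], delta_rot=[[0, 0, 0], [0, 0, 0]])

```text
time: 33.02
tool_pos: [587.5, -126.6, 44.8]
tcp_rot: [3.141, 0.001, -2.614]
contact_force: [0.4, 5.6, 2.1]
grip_width: 37.0
finger_force: 30.0
```

```bash
python3 - <<'E'
from h import *
s=get_obs();print(s['tool_pos'],s['tcp_rot'],s['contact_force'],s['moment'],s['joint_positions'],s['time'])
E
python3 arm.py | grep -E "line|stop"
```

```text
[ 587.51600139 -126.57037758   44.77286885] [ 3.14057421e+00  1.22278380e-03 -2.61402793e+00] [0.39807437 5.64889403 2.13755454] [ 0.99833627 -0.37758434  0.07550405] [-3.40506609e-01  6.67550182e-01  1.52034028e+00  1.95119472e-03
  9.53689972e-01 -2.43999738e+00] 33.025
line -19 min y -37.5 -14.628707484318761 72.88681 118.73251
line -17 min y -40.5 -15.871400406184547 70.97346 122.84995
line -15 min y -40.5 -18.18061021168534 71.55192 122.39641
line -13 min y -42.0 -19.930447426429293 72.84593 116.0983
line -11 min y -44.0 -17.83357135207732 74.30712 120.87117
stop -6 -79.6179223273771
stop 0 -92.85796716103165
stop 6 -79.45166411134453
```

Call:
send_rows(offset=[[0, 0, 0], [0, 0, 0], [0, 0, 0], [0, 0, -0.2], [0, 0, -0.6], [0, 0, -0.8], [0, 0, -0.8]], delta_rot=[[0, 0, 0], [0, 0, 0], [0, 0, 0], [0, 0, 0], [0, 0, 0], [0, 0, 0], [0, 0, 0]], grip=0.6)

```text
time: 34.05
tool_pos: [588.3, -128.4, 142.4]
tcp_rot: [-3.138, 0.003, -2.614]
contact_force: [-0.2, 0.4, 0.0]
grip_width: 55.0
finger_force: 0.0
```

Call:
send_rows(offset=[[0.25, 0.5, 0], [0.5, 1, 0], [0.5, 1, 0], [0.5, 1, 0]], delta_rot=[[0, 0, 0], [0, 0, 0], [0, 0, 0], [0, 0, 0]])

```text
time: 34.55
tool_pos: [475.0, -54.3, 140.1]
tcp_rot: [-3.141, -0.0, -2.614]
contact_force: [0.5, 0.7, 1.1]
grip_width: 55.1
finger_force: 0.0
```

```bash
python3 arm.py; python3 - <<'E'
import cv2
im=cv2.imread('pics/last.png'); cv2.imwrite('pics/z7.png',cv2.resize(im[155:285,190:320],None,fx=4.5,fy=4.5,interpolation=cv2.INTER_CUBIC))
E
```

```text
arm 2 -4.629694341536938 10.923058181443292 [250 249 249 249 248 244 233 208 178 157 143 144 160 178 190 206 232 245 249 250]
arm 6 -7.530350348659997 10.922722978510613 [249 249 249 249 247 241 224 203 191 192 195 204 214 215 205 217 238 247 249 249]
arm 10 -7.665021013847364 10.920184584276049 [249 249 249 249 246 237 218 195 192 198 203 206 206 197 188 203 233 244 249 250]
arm 14 -7.455780841043679 11.04777385528847 [250 250 250 250 249 243 227 202 191 192 194 197 196 190 181 196 229 245 250 250]
arm 18 -7.46632504026729 10.634806743065422 [247 248 248 247 245 238 222 200 191 192 194 195 194 190 183 199 231 242 245 244]
line -19 min y -50.0 -44.20365236299105 173.27658 225.10632
line -17 min y -57.5 -43.97863041044536 175.72136 227.1843
line -15 min y -56.0 -46.290286681909855 163.04309 228.0342
line -13 min y -53.0 -45.32483955566446 141.31049 227.97725
line -11 min y -53.0 -39.37452247661496 130.8963 227.42526
stop -6 -94.23405086330864
stop 0 -94.13751171545054
stop 6 -94.0863661451315
```

View pics/z7.png

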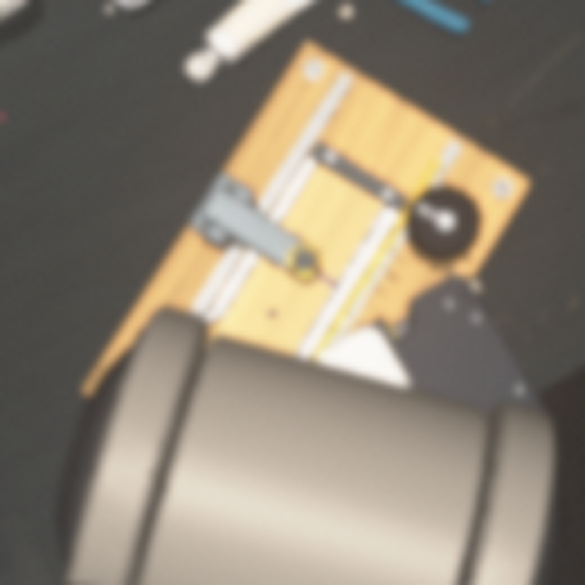

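Zoom shows the stop now at about (355,175) and the blue line at about (325,280), in line with the arm's axis. A numeric check follows.

```bash
cat > fin.py <<'E'
src=open('arm.py').read().split("ys=np.arange(-40,40")[0]; exec(src)
ys=np.arange(-25,25,.5)
for x in(-19,-17,-15,-13,-11):
    v=np.array([samp(x,y,34) for y in ys]); g=cv2.GaussianBlur(v[:,1].reshape(1,-1).astype(np.float32),(0,0),1.).ravel(); s=(ys>-10)&(ys<14); k=np.argmin(g[s]); yy=ys[s]; gg=g[s]; a=max(0,k-6);e=k+7; w=np.clip(np.percentile(gg,80)-gg[a:e],0,None)
    print('line',x,yy[k],(w*yy[a:e]).sum()/w.sum(),v[20:80:4,1].round().astype(int))
ys=np.arange(-75,-25,.5)
for x in(-12,-6,0,6):
    b=np.array([samp(x,y,36)[0] for y in ys]); print('stop',x,edges(b,ys,-65,-40),b[::4].round().astype(int))
E
python3 fin.py
```

```text
line -19 1.5 1.398116040209923 [225 225 228 230 229 226 220 206 190 200 218 224 225 226 228]
line -17 1.5 1.424392737216404 [227 227 228 229 229 228 223 207 191 199 219 228 228 229 228]
line -15 1.5 1.4535364051379784 [229 228 228 229 229 228 224 209 193 200 219 227 229 229 229]
line -13 1.5 1.494073611359439 [228 228 228 228 228 226 222 204 187 194 212 224 225 228 229]
line -11 1.5 1.5122725488664894 [228 228 228 228 227 225 208 188 171 179 196 209 219 226 228]
stop -12 -48.58166563903912 [245 245 245 245 245 245 244 238 212 176 148 139 151 185 226 246 248 249 249 249 249 249 249 249 249]
stop -6 -48.552998429187205 [246 246 246 246 247 246 246 240 218 180 142 134 145 182 225 241 246 246 246 246 246 246 246 247 246]
stop 0 -48.50571829999823 [245 245 246 246 247 247 247 242 225 182 146 134 143 179 223 243 248 248 248 248 248 248 248 248 249]
stop 6 -48.48844333521332 [247 247 247 247 247 247 247 240 218 175 144 131 142 173 221 244 248 249 249 249 249 249 249 250 249]
```

```bash
python3 -c "
from h import *
print(ticket.close_job())"
```

```text
the job is handed in; nothing more can be done
None
```

The pale slat lies in the slide, line up and against the stop; the knob has brought the line to within about 0.1–0.2 mm of the pin by camera, taking the pin as on the arm's centre line, and the job was handed in at about 35 s of 72 s.

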